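# Unlock and crack open a sealed collet case

## Robot

A 6-joint arm with a two-finger parallel gripper is mounted at the origin on the work surface. World frame = base frame: x ahead of the robot, y to its left, z up, the work surface at z = 0. Lengths are in mm, angles in rad, forces in N, time in s.
With the tool pointing down it reaches from about 400 to 825 mm from the base axis. Payload 7 kg.
Tool frame: the origin (TCP) lies on the centre line of the jaws, within the pads' length; the fingertips stand tip_reach ahead of it and the grasp point (between the pads) lies 6 mm ahead of it (tip_reach is the distance from the TCP to the fingertips, in mm); z points along the fingers, y is the line along which they close (so a half turn about z gives the same grasp; the last joint's range is limited). The gripper opens to 85 mm and grips with 20 to 120 N. Pads are 22 mm wide; open, the fingers measure 114 mm over their backs; the gripper's body (76 mm by 85 mm) begins 54 mm behind the grasp point. The pads swing forward as they close: fully open they stand 13 mm farther back than shut.
Start: joints at [1.508, 0.359, 0.012, 0, -1.224, -0.288], TCP at [231.971, 633.865, 256.302] pointing down, gripper open.
Joint ranges: [-3.07, 3.07], [-1.43, 2.12], [-1.02, 1.25], [-3.03, 1.67], [-3.05, -0], [-3.03, 3.03]. Speed limits (rad/s): [2.39, 2.39, 3.01, 3.14, 3.14, 3.14].

## Interface

Orientations are given as a rotation vector (axis times angle).
In Python, from cell import * gives the robot as it stands.
- The arm moves only by the tool play_rows, never from a script. Its argument "moves" is one flat list of numbers, 4 for each row, row after row: the shift along the tool's x, y, z in mm, then the turn about the tool's z in degrees. In form: [tx, ty, tz, spin, tx, ty, tz, spin, ...]. A call has 1 to 12 rows; each row shifts and turns the commanded pose from where the row before left it, along the tool's axes as they then stand; what a row does not reach is not made up. A row lasts 1/8 s, in which the tool goes at most 62.5 mm and 10.7 degrees, less where a joint would pass 70% of its speed; a pose out of reach is approached as far as the arm can. A call with a gripper value outside its range is refused whole. "grip" is the opening in per cent of the stroke, from 0 (shut) to 100 (fully open), set as the call begins (left out, the last holds). The fingers move at their own pace and stop on an object; "newtons" is the grip in N (left out, the last holds). Time passes only in rows, so rows that do not move let the fingers close. It gives the time, the measured TCP pose, the force, the opening and the grip force at its end, in the units of the state.
- read_state(): the state, without advancing time (a new reading comes with each control period).
- grab_frame(name): name is "side" or "top"; returns a dict with "color" (420x560x3 uint8, red, green, blue), "depth" (420x560 float32, mm along the optical axis (not along the pixel's ray), 0 where there is no reading), "fov_y" (degrees; the focal length in pixels is half the picture's height over the tangent of half this angle, whatever the lens; pixels are square), "cx", "cy" (the principal point, pixels), "R" (3x3) and "t" (3): a world point X has camera coordinates R X + t. Camera axes: x right, y down, z forward; pixel columns grow to the right and rows downward; lengths in mm; the calibration is good to about 2 mm. A picture is of the moment at which its call begins.
- job_done(): hands the job in; it is judged then, once.
The state is a dict: "time_s": time; "joints": joint angles; "joint_velocities": joint speeds; "tau": joint torques, N m; "eef_pos": TCP position; "tcp_rot": TCP orientation; "ft_force": force on the tool from outside, world axes, zero at the start; "torque": the same for the moment, N m; "finger_gap": finger opening in mm; "grip_force": force on a finger pad.
Only numpy, scipy, OpenCV 4.12 (cv2) and the standard library are available. Lean on these libraries where they do the work, as an engineer would, in place of code of your own. Each camera call takes 0.05 s, during which the arm holds its last target. There are 200 camera calls.

## Task

Wind the handwheel counter-clockwise (seen from above) until the steel lock bar is fully back, its yellow collar against the green housing, while the lid is still shut. Then take the blue lid by its black handle, break it free from its sticky seal, and hold its front edge open by about 20 mm without ever letting it swing open wider than about 40 mm; the program finishes while still holding the lid like that by the handle. Leave the wheel wound back and the tools lying around undisturbed.

Things in the scene. Friction and masses are not known exactly. Their poses are not given: they have to be found in the camera images.
- case: Grey plastic collet case, fixed to the bench, 200 x 200 mm and 55 mm high without its lid; origin: centre of its underside on the bench. z up; its front (-x side) faces the robot; the lid is hinged along the far (+x) top edge. On its right (-y) side is the green lock unit, 85 mm (x) by 100 mm (y) centred at (-30, -175) mm in the case frame, top at 93 mm; the wheel is on it.
- lid_angle (a joint): Opening angle of the lid, rad: 0 shut, grows as the front edge rises (0.10 = front edge 20 mm up). Let go, it falls shut or onto the loosened seal (up to 10 mm open). A sticky seal resists the first 6 mm of lift: breaking it takes 10 to 20 N upward at the handle, most at the start; then only the lid's weight (2 to 6 N at the handle) remains. The lock bar blocks the lid until it is drawn back.
- lid_edge (a point): Middle of the lid's front lower edge, 55 mm above the bench when shut, 200 mm from the hinge.
- lid_hinge (a point): Middle of the lid's hinge line (the line runs along the case's y axis) at the far top edge of the case, 55 mm above the bench.
- lid: The blue lid with its black handle, a 200 x 200 mm frame with a clear window, 16 mm thick, about 0.3 to 0.65 kg. Origin: middle of the hinge line; axes as the case's when shut, tilting with the lid.
- lid_grip (a point): Centre of the bar of the lid's black bridge handle, 108 mm above the bench when shut, 165 mm from the hinge line horizontally. The bar is 90 mm long along the case's y, 14 mm wide (x) and 14 mm tall, with 30 mm clear space under it between its two end posts, 66 mm apart.
- wheel (a joint): Angle of the handwheel, rad, about a vertical axis: grows counter-clockwise seen from above, up to a hard stop at 7.0 (bar fully back). It starts between 0 and 2.4 and stays where it is left; turning takes about 2 N at the crank knob.
- lock_bar (a joint): How far the steel lock bar is drawn back off the lid, m: 0 fully over the lid, 0.028 fully back with its yellow collar touching the green housing. The wheel drives it through a rack, 4 mm per rad.
- wheel_hub (a point): Top of the handwheel's hub on its axis, 114 mm above the bench, at (-30, -175) mm in the case frame. Wheel rim 98 mm across, its top 110 mm above the bench.
- crank_grip (a point): Middle of the grip length of the red crank knob, 136 mm above the bench, 36 mm from the wheel's axis. The knob is an upright cylinder of 18 mm diameter reaching from 114 to 150 mm above the bench, and spins freely on its own pin, so it can be held firmly with an unturning hand while it is led round the circle.
- mallet: Bystander: blue mallet lying on the bench, 246 mm long, head 100 mm wide and 52 mm high; origin on the bench near its middle.
- holder: Bystander: steel taper tool holder standing upright, 62 mm across, 142 mm high; origin: centre of its foot.
- collet: Bystander: steel collet standing on the bench, 33 mm across, 35 mm high; origin: centre of its foot.
- block: Bystander: dark steel gauge block lying flat, 50 x 30 x 12 mm; origin: centre of its underside.

How it is judged:
By the outcome, as a careful person would: the job done as asked, in the order asked, and still so for the second after the job is handed in, while the arm keeps its last pose, push and grip.
It also fails if it takes over 64 s, if anything falls off the work surface, if the arm or the gripper's body presses on something with over 40 N, if the wrist force passes 120 N, or if a joint passes its speed limit or range.

## Working session

There is one attempt and no reset: what is moved stays moved. The work goes in short steps, Python scripts to look and compute and a tool call to move; the robot and the scene stay as the last step left them, time stands still between calls to the robot, and variables do not carry over. Pictures are saved under pics/ and viewed, at most 10 in all, crops included, and the job is handed in when it is done.

Besides the shell and the picture viewer there is one more tool, called by a JSON object that holds its "fn" and its "kwargs", one argument or row to a line. play_rows: Moves the arm, as the interface text tells. Its arguments: {"type":"object","properties":{"moves":{"type":"array"},"grip":{"type":"number"},"newtons":{"type":"number"}},"required":["moves"]}

```bash
ls; mkdir -p pics; cat > h.py <<'E'
from cell import *
import numpy as np, cv2
def K(f):
    h,w=f["color"].shape[:2]; F=h/2/np.tan(np.radians(f["fov_y"])/2); return F,f["cx"],f["cy"]
def pts(f):
    F,cx,cy=K(f); d=f["depth"]; h,w=d.shape; v,u=np.mgrid[:h,:w]
    P=np.stack([(u-cx)/F*d,(v-cy)/F*d,d],-1)
    return (P-np.array(f["t"]))@np.array(f["R"])
def ray(f,u,v,z):
    F,cx,cy=K(f);R=np.array(f["R"]);c=-R.T@np.array(f["t"]);d=R.T@np.array([(u-cx)/F,(v-cy)/F,1]);return c+d*(z-c[2])/d[2]
def save(f,n): cv2.imwrite("pics/"+n,f["color"][:,:,::-1])
E
python3 - <<'E'
from h import *
s=read_state(); print(s)
for n in("side","top"):
    f=grab_frame(n);save(f,n+"0.png");np.save(n+"0.npy",f,allow_pickle=True)
    print(n,f["fov_y"],f["cx"],f["cy"],-np.array(f["R"]).T@f["t"],np.array(f["R"]).round(2).tolist())
E
```

```text
pics
{'time_s': 0.0, 'joints': array([ 1.50810829e+00,  3.59412979e-01,  1.10402272e-02, -3.21084998e-04,
       -1.22409262e+00, -2.88102245e-01]), 'joint_velocities': array([-0.0001399 , -0.0004753 , -0.00034977, -0.00058603,  0.00067245,
        0.00347713]), 'tau': array([-1.60435056e-04, -5.83321381e+01,  2.93424797e+01,  6.93647325e+00,
       -5.81171829e-03, -2.74792392e-06]), 'eef_pos': array([231.83499523, 633.46710288, 255.34389655]), 'tcp_rot': array([ 3.09169688e+00, -5.48072938e-01, -1.76240149e-04]), 'ft_force': array([-1.45198886, -0.43138761, -0.66537004]), 'torque': array([ 0.00107526, -0.01688481, -0.03092885]), 'grip_force': 0.0, 'finger_gap': 85.21310975136396}
side 54.26913011952097 279.8329889481892 214.66889780867788 [189.3228432  567.91565233 485.07338133] [[-0.77, -0.63, -0.02], [-0.3, 0.4, -0.87], [0.56, -0.66, -0.5]]
top 43.85504283372156 280.27528460222834 213.83595224767666 [ 389.84641805   77.99733957 1145.58230111] [[0.01, -1.0, 0.01], [-0.98, -0.01, -0.19], [0.19, -0.01, -0.98]]
```

View pics/top0.png

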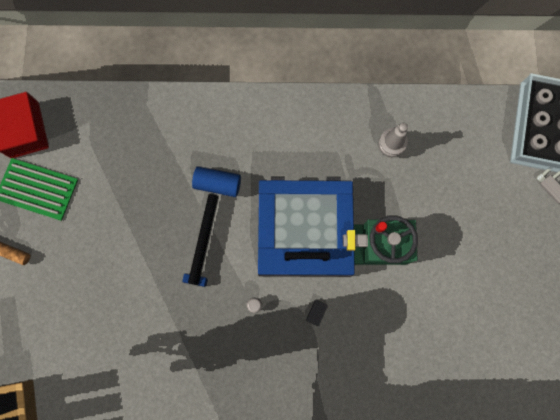

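View pics/side0.png

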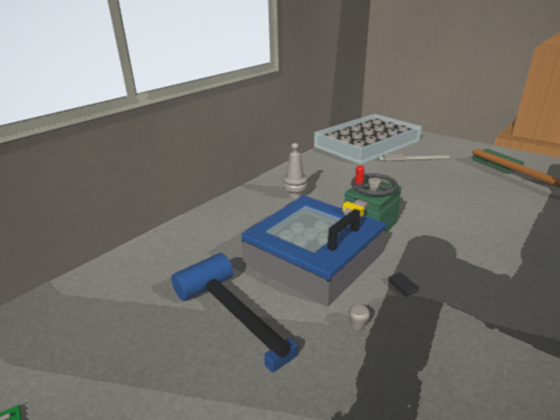

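The top view shows the lid at px (306,228), its handle at (307,256), the wheel hub at (394,239), the red knob at (381,227) and the collet, block and mallet clear to the left and front. The side view agrees. Next I'll measure these.

```bash
cat > m.py <<'E'
from h import *
f=np.load("top0.npy",allow_pickle=True).item();P=pts(f)
hsv=cv2.cvtColor(f["color"],cv2.COLOR_RGB2HSV);H,S,V=cv2.split(hsv)
u=np.arange(560)[None];v=np.arange(420)[:,None]
box=lambda a,b,c,d:(u>=a)&(u<=b)&(v>=c)&(v<=d)
blue=(H>100)&(H<130)&(S>120)&box(250,360,170,285)&(P[...,2]>62)&(P[...,2]<80)
print("blue z",np.median(P[blue][:,2]))
yx=np.argwhere(blue)
r=cv2.minAreaRect(yx[:,::-1].astype(np.float32));q=np.array([ray(f,*p,71) for p in cv2.boxPoints(r)]);print("lid",r,q.round(1).tolist(),q.mean(0).round(1))
e=[q[(i+1)%4]-q[i] for i in range(4)];print([ (np.linalg.norm(a).round(1),np.degrees(np.arctan2(a[1],a[0])).round(2)) for a in e])
red=((H<8)|(H>172))&(S>150)&(V>60)&box(365,400,210,250)
top=red&(P[...,2]>146)&(P[...,2]<156)
for m in(red,top): print("red",m.sum(),np.argwhere(m).mean(0),P[m].mean(0),P[m].min(0),P[m].max(0))
rim=box(365,425,210,270)&(P[...,2]>104)&(P[...,2]<113)
rr=cv2.minEnclosingCircle(np.argwhere(rim)[:,::-1].astype(np.float32));print("rim",rim.sum(),rr,ray(f,*rr[0],110))
ha=box(270,340,235,275)&(P[...,2]>108)&(P[...,2]<122)
r=cv2.minAreaRect(np.argwhere(ha)[:,::-1].astype(np.float32));q=np.array([ray(f,*p,115) for p in cv2.boxPoints(r)]);print("handle",ha.sum(),np.median(P[ha],0),q.mean(0),q.round(1).tolist())
E
python3 m.py
```

```text
blue z 69.63531269078628
lid ((306.0, 227.0), (96.0, 94.0), 0.0) [[469.8, 116.9, 71.0], [668.6, 120.1, 71.0], [670.5, -84.0, 71.0], [471.4, -80.2, 71.0]] [570.1  18.2  71. ]
[(np.float64(198.8), np.float64(0.91)), (np.float64(204.0), np.float64(-89.45)), (np.float64(199.2), np.float64(178.92)), (np.float64(197.1), np.float64(90.48))]
red 94 [226.5 381. ] [ 557.356862   -122.4912486   150.37333213] [ 389.84641805 -144.65781871   91.32715832] [ 571.43276032   77.99733957 1145.58230111]
red 47 [225.27659574 382.78723404] [ 560.18115297 -126.48536638  148.58116503] [ 552.73864194 -133.2196977   146.11987642] [ 566.80614052 -117.62627787  152.59937378]
rim 827 ((393.8516845703125, 238.2118682861328), 24.414587020874023) [ 540.64640509 -155.85916846  110.        ]
handle 317 [505.04770656  18.87717064 113.15038184] [505.81022835  18.79550876 115.        ] [[512.4, 62.5, 115.0], [513.1, -24.9, 115.0], [499.2, -24.8, 115.0], [498.5, 62.4, 115.0]]
```

{"fn": "play_rows", "kwargs": {
  "moves": [0,0,0,10,0,0,0,10,0,0,0,10,0,0,0,10,0,0,0,10,0,0,0,10,0,0,0,10],
  "grip": 100
}}

```text
time_s: 0.98
eef_pos: [231.9, 633.6, 255.7]
tcp_rot: [2.212, -2.229, 0.001]
ft_force: [0.7, -0.3, 0.2]
finger_gap: 85.2
grip_force: 0.0
```

{"fn": "play_rows", "kwargs": {
  "moves": [45,-20,0,0,45,-20,0,0,45,-20,0,0,45,-20,0,0,45,-20,0,0,45,-20,0,0,45,-20,0,0,45,-20,0,0,45,-20,0,0]
}}

```text
time_s: 2.1
eef_pos: [411.5, 226.9, 256.3]
tcp_rot: [2.22, -2.223, -0.0]
ft_force: [0.4, 0.5, -0.2]
finger_gap: 85.0
grip_force: 0.0
```

{"fn": "play_rows", "kwargs": {
  "moves": [45,-20,0,0,45,-20,0,0,45,-20,0,0,45,-20,0,0,45,-20,0,0,45,-20,0,0,45,-20,0,0,40,-8,0,0,0,0,0,0,0,0,0,0]
}}

```text
time_s: 3.35
eef_pos: [558.3, -126.8, 255.9]
tcp_rot: [2.218, -2.224, -0.001]
ft_force: [0.3, -0.3, -0.5]
finger_gap: 85.3
grip_force: 0.0
```

{"fn": "play_rows", "kwargs": {
  "moves": [0,-1,30,0,0,0,30,0,0,0,30,0,0,0,20,0,0,0,0,0]
}}

```text
time_s: 3.98
eef_pos: [558.6, -125.7, 145.1]
tcp_rot: [2.22, -2.22, -0.003]
ft_force: [0.6, 0.8, -0.4]
finger_gap: 85.6
grip_force: 0.0
```

{"fn": "play_rows", "kwargs": {
  "moves": [0,0,0,0,0,0,0,0,0,0,0,0,0,0,0,0,0,0,0,0,0,0,0,0],
  "grip": 0,
  "newtons": 50
}}

```text
time_s: 4.72
eef_pos: [559.7, -126.9, 146.9]
tcp_rot: [-2.219, 2.223, -0.001]
ft_force: [-2.1, -0.0, 5.7]
finger_gap: 16.6
grip_force: 48.9
```

```bash
python3 - <<'E'
from h import *
s=read_state();print(s["eef_pos"],s["ft_force"],s["finger_gap"],s["grip_force"])
f=grab_frame("side");cv2.imwrite("pics/side1.png",cv2.resize(f["color"][120:280,280:460,::-1],None,fx=3.5,fy=3.5))
E
```

```text
[ 559.74015154 -126.92018921  146.94739359] [-2.07187076 -0.04756511  5.65330678] 16.573402925481016 48.89970224350691
```

View pics/side1.png

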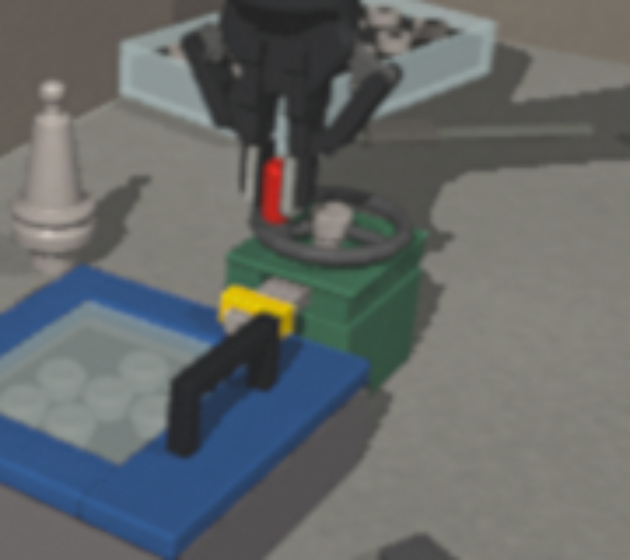

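The pads hold the red knob (crop px 280,190), the tips are above the rim, and the yellow collar (255,308) stands well off the housing. I'll lead the knob counter-clockwise.

{"fn": "play_rows", "kwargs": {
  "moves": [-4,8.5,0,0,-1.7,9.2,0,0,0.7,9.4,0,0,3.1,8.9,0,0,5.3,7.7,0,0,7.1,6.1,0,0]
}}

```text
time_s: 5.52
eef_pos: [508.8, -136.4, 146.9]
tcp_rot: [-2.22, 2.222, 0.001]
ft_force: [0.9, 3.1, 7.8]
finger_gap: 16.0
grip_force: 49.5
```

{"fn": "play_rows", "kwargs": {
  "moves": [8.5,4,0,0,9.2,1.7,0,0,9.4,-0.7,0,0,8.9,-3.1,0,0,7.7,-5.3,0,0,6.1,-7.1,0,0]
}}

```text
time_s: 6.28
eef_pos: [519.4, -186.8, 146.9]
tcp_rot: [-2.219, 2.223, 0.001]
ft_force: [-0.5, 5.3, 8.6]
finger_gap: 15.9
grip_force: 49.6
```

{"fn": "play_rows", "kwargs": {
  "moves": [4,-8.5,0,0,1.7,-9.2,0,0,-0.7,-9.4,0,0,-3.1,-8.9,0,0,0,0,0,0]
}}

```text
time_s: 6.9
eef_pos: [555.8, -188.1, 146.9]
tcp_rot: [-2.22, 2.223, 0.001]
ft_force: [-0.2, 3.3, 8.8]
finger_gap: 16.4
grip_force: 49.7
```

```bash
python3 - <<'E'
from h import *
s=read_state();print(s["eef_pos"],s["ft_force"],s["finger_gap"],s["grip_force"])
f=grab_frame("side");cv2.imwrite("pics/side2.png",cv2.resize(f["color"][120:280,280:460,::-1],None,fx=3.5,fy=3.5))
E
```

```text
[ 555.76728832 -188.13889696  146.90100087] [-0.19583363  3.33587741  8.83077489] 16.38577203198758 49.70756945782341
```

View pics/side2.png

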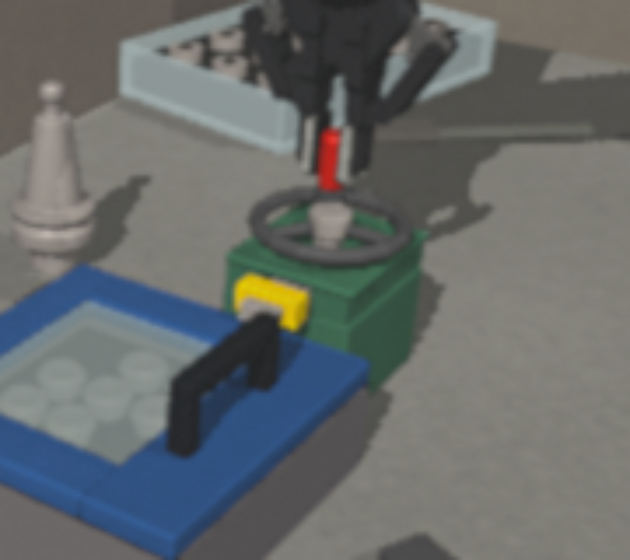

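The knob has been led 240° and the collar (272,300) is nearer the housing but still clear of it. I'll continue to the stop.

{"fn": "play_rows", "kwargs": {
  "moves": [-5.3,-7.7,0,0,-7.1,-6.1,0,0,-8.5,-4,0,0]
}}

```text
time_s: 7.32
eef_pos: [572.8, -168.3, 146.9]
tcp_rot: [2.218, -2.222, -0.001]
ft_force: [-3.5, -1.0, 10.8]
finger_gap: 16.4
grip_force: 49.8
```

{"fn": "play_rows", "kwargs": {
  "moves": [-4.7,-1.2,0,0,-4.7,-0.4,0,0,0,0,0,0]
}}

```text
time_s: 7.7
eef_pos: [574.8, -158.4, 146.9]
tcp_rot: [2.22, -2.222, -0.0]
ft_force: [-1.0, 0.4, 7.3]
finger_gap: 16.2
grip_force: 49.6
```

{"fn": "play_rows", "kwargs": {
  "moves": [-3.1,0,0,0,-3.1,0.3,0,0,-3.1,0.5,0,0,0,0,0,0]
}}

```text
time_s: 8.2
eef_pos: [574.1, -149.3, 146.9]
tcp_rot: [2.22, -2.223, 0.0]
ft_force: [-0.2, 0.7, 7.7]
finger_gap: 16.2
grip_force: 49.5
```

```bash
cat > y.py <<'E'
from h import *
import sys
f=grab_frame("top");P=pts(f);H,S,V=cv2.split(cv2.cvtColor(f["color"],cv2.COLOR_RGB2HSV))
yl=(H>20)&(H<35)&(S>150)&(V>90);yl[:, :330]=0;yl[:,400:]=0
uv=np.argwhere(yl);print(len(uv),uv.min(0),uv.max(0),np.median(P[yl],0))
cv2.imwrite("pics/"+sys.argv[1],cv2.resize(f["color"][190:290,330:430,::-1],None,fx=6,fy=6))
E
python3 y.py top1.png
```

```text
38 [230 357] [246 365] [550.29379152 -88.91984128  88.3283508 ]
```

View pics/top1.png

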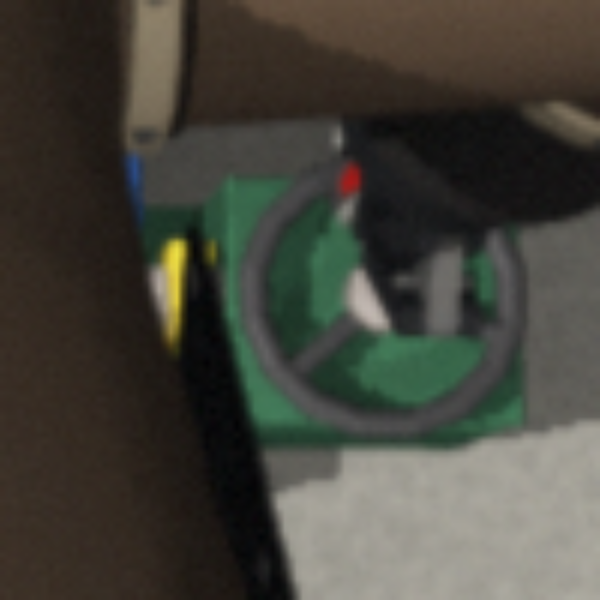

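The crop shows the knob at (348,180), with the collar (180,290) very near the housing edge (210,250). I'll take small steps to the stop.

{"fn": "play_rows", "kwargs": {
  "moves": [-3,0.7,0,0,-2.9,1,0,0,0,0,0,0]
}}

```text
time_s: 8.62
eef_pos: [572.5, -143.5, 147.0]
tcp_rot: [2.22, -2.223, 0.0]
ft_force: [-0.1, -0.4, 7.5]
finger_gap: 16.6
grip_force: 49.5
```

{"fn": "play_rows", "kwargs": {
  "moves": [-2.8,1.2,0,0,-2.7,1.5,0,0,0,0,0,0]
}}

```text
time_s: 9.0
eef_pos: [569.8, -138.0, 146.9]
tcp_rot: [2.22, -2.223, 0.0]
ft_force: [0.2, -0.5, 7.0]
finger_gap: 16.3
grip_force: 49.5
```

{"fn": "play_rows", "kwargs": {
  "moves": [-2.6,1.7,0,0,-2.4,1.9,0,0,0,0,0,0]
}}

```text
time_s: 9.38
eef_pos: [566.2, -133.0, 146.9]
tcp_rot: [2.22, -2.223, 0.001]
ft_force: [-1.0, -0.7, 6.8]
finger_gap: 16.0
grip_force: 49.5
```

{"fn": "play_rows", "kwargs": {
  "moves": [-2.2,2.2,0,0,-2,2.3,0,0,0,0,0,0]
}}

```text
time_s: 9.75
eef_pos: [561.9, -128.7, 146.9]
tcp_rot: [-2.22, 2.223, -0.001]
ft_force: [0.3, -1.0, 7.0]
finger_gap: 16.1
grip_force: 49.4
```

{"fn": "play_rows", "kwargs": {
  "moves": [-1.8,2.5,0,0,-1.6,2.7,0,0,0,0,0,0]
}}

```text
time_s: 10.12
eef_pos: [556.9, -125.1, 146.9]
tcp_rot: [-2.22, 2.222, -0.001]
ft_force: [0.4, 1.8, 6.3]
finger_gap: 15.9
grip_force: 49.4
```

{"fn": "play_rows", "kwargs": {
  "moves": [-1.3,2.8,0,0,-1.1,2.9,0,0,0,0,0,0]
}}

```text
time_s: 10.5
eef_pos: [554.1, -123.6, 147.1]
tcp_rot: [-2.218, 2.22, -0.008]
ft_force: [13.1, -8.6, -4.1]
finger_gap: 16.4
grip_force: 49.7
```

```bash
python3 - <<'E'
from h import *
s=read_state();print(s["eef_pos"],s["ft_force"],s["finger_gap"],s["grip_force"])
f=grab_frame("side");cv2.imwrite("pics/side3.png",cv2.resize(f["color"][140:240,320:440,::-1],None,fx=5,fy=5))
E
```

```text
[ 554.11582944 -123.64878684  147.07772369] [13.10435126 -8.6491013  -4.12417617] 16.391627343912745 49.71491409698501
```

View pics/side3.png

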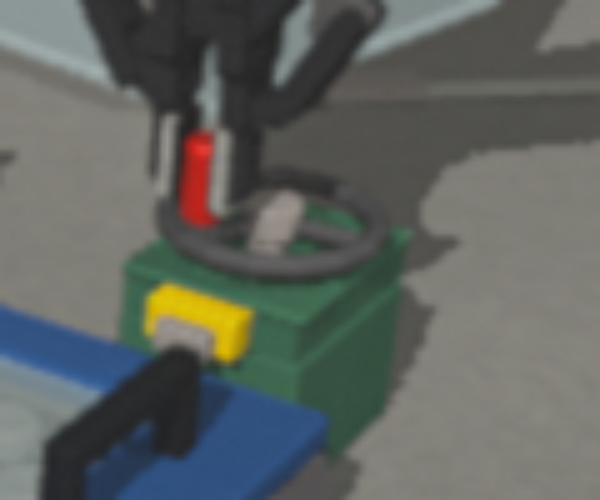

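The stop shows as a 16 N reaction against the turn, and the collar (200,320) sits flat on the housing. I'll relax, release and go to the handle.

{"fn": "play_rows", "kwargs": {
  "moves": [0.8,-2,0,0,0,0,0,0]
}}

```text
time_s: 10.8
eef_pos: [554.4, -123.8, 147.0]
tcp_rot: [-2.219, 2.222, -0.003]
ft_force: [5.3, -2.3, 3.6]
finger_gap: 16.1
grip_force: 50.6
```

{"fn": "play_rows", "kwargs": {
  "moves": [0,0,0,0,0,0,0,0,0,0,0,0,0,0,0,0,0,0,0,0,0,0,-20,0,0,0,-30,0,0,0,-30,0,0,0,0,0],
  "grip": 100
}}

```text
time_s: 11.92
eef_pos: [554.9, -123.7, 228.9]
tcp_rot: [-2.217, 2.221, -0.005]
ft_force: [-0.5, -0.4, -0.3]
finger_gap: 85.3
grip_force: 0.0
```

{"fn": "play_rows", "kwargs": {
  "moves": [-36,12,0,0,-36,12,0,0,-36,12,0,0,-35,13,0,0,0,0,0,0,0,0,30,0,0,0,30,0,0,0,0,0]
}}

```text
time_s: 12.92
eef_pos: [503.3, 18.3, 164.1]
tcp_rot: [2.215, -2.221, -0.003]
ft_force: [-0.6, -0.2, 0.8]
finger_gap: 85.3
grip_force: 0.0
```

```bash
python3 - <<'E'
from h import *
s=read_state();print(s["eef_pos"],s["ft_force"])
f=grab_frame("side");save(f,"side4.png")
E
```

```text
[503.25939341  18.34680627 164.05761054] [-0.60570733 -0.22599439  0.75003236]
```

View pics/side4.png

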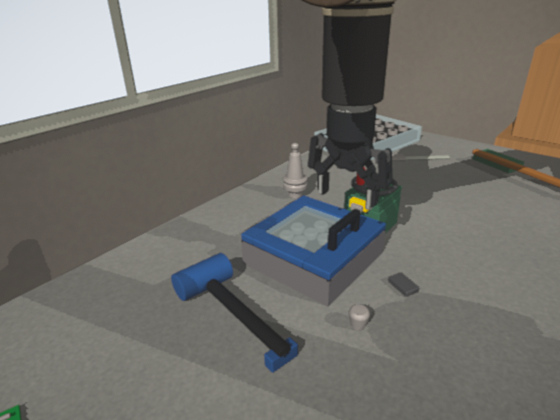

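The open gripper straddles the handle (345,228) from above, with its tips near (320,190) and (388,190); the tools are undisturbed. I'll descend and grip.

{"fn": "play_rows", "kwargs": {
  "moves": [0,-2,20,0,0,0,20,0,0,0,10,0,0,0,0,0]
}}

```text
time_s: 13.48
eef_pos: [507.0, 19.3, 116.6]
tcp_rot: [2.219, -2.223, 0.0]
ft_force: [-0.2, -0.1, -0.0]
finger_gap: 85.4
grip_force: 0.0
```

{"fn": "play_rows", "kwargs": {
  "moves": [0,0,0,0,0,0,0,0,0,0,0,0,0,0,0,0,0,0,0,0,0,0,0,0,0,0,0,0],
  "grip": 0,
  "newtons": 80
}}

```text
time_s: 14.35
eef_pos: [503.8, 18.9, 116.2]
tcp_rot: [2.216, -2.221, -0.005]
ft_force: [-13.3, 3.5, 13.2]
finger_gap: 12.7
grip_force: 78.6
```

{"fn": "play_rows", "kwargs": {
  "moves": [0,2,-1,0,0,0,-1,0,0,0,-1,0,0,0,-1,0,0,0,0,0]
}}

```text
time_s: 14.98
eef_pos: [504.5, 19.0, 119.0]
tcp_rot: [2.218, -2.223, -0.001]
ft_force: [4.9, -2.4, -15.8]
finger_gap: 12.6
grip_force: 79.5
```

{"fn": "play_rows", "kwargs": {
  "moves": [0,-0.3,-1,0,0,-0.3,-1,0,0,-0.4,-1,0,0,0,0,0]
}}

```text
time_s: 15.48
eef_pos: [505.7, 19.0, 122.5]
tcp_rot: [2.218, -2.223, -0.001]
ft_force: [4.4, -2.5, -11.2]
finger_gap: 12.0
grip_force: 80.1
```

{"fn": "play_rows", "kwargs": {
  "moves": [0,-0.7,-2,0,0,-0.7,-2,0,0,-0.7,-2,0,0,-0.7,-2,0,0,-0.6,-1.5,0,0,0,0,0,0,0,0,0,0,0,0,0]
}}

```text
time_s: 16.48
eef_pos: [509.3, 19.1, 132.1]
tcp_rot: [2.219, -2.223, -0.0]
ft_force: [5.0, -3.4, -10.6]
finger_gap: 12.4
grip_force: 84.7
```

```bash
python3 - <<'E'
from h import *
s=read_state();print(s["eef_pos"],s["ft_force"],s["finger_gap"],s["torque"])
f=grab_frame("side");P=pts(f);np.save("s5.npy",f,allow_pickle=True)
H,S,V=cv2.split(cv2.cvtColor(f["color"],cv2.COLOR_RGB2HSV))
b=(H>100)&(H<130)&(S>120)&(P[...,2]>60)&(P[...,2]<120)&(P[...,0]>465)&(P[...,0]<685)&(P[...,1]>-90)&(P[...,1]<125)&(V>60)
def fit(P,b):
    Q=P[b];x,z=Q[:,0]-670,Q[:,2]
    for _ in range(6):
        a=np.polyfit(x,z,1);k=abs(z-np.polyval(a,x))<np.percentile(abs(z-np.polyval(a,x)),85);x,z=x[k],z[k]
    return len(x),a,np.polyval(a,[-200,0])
print(fit(P,b))
cv2.imwrite("pics/side5.png",cv2.resize(f["color"][170:310,220:420,::-1],None,fx=4,fy=4))
E
```

```text
[509.32199812  19.05612446 132.10278621] [  5.04955657  -3.39420964 -10.60312836] 12.404771698936829 [-1.13050001 -1.03767577  0.07403378]
(1372, array([-0.09400892, 70.39655127]), array([89.19833468, 70.39655127]))
```

View pics/side5.png

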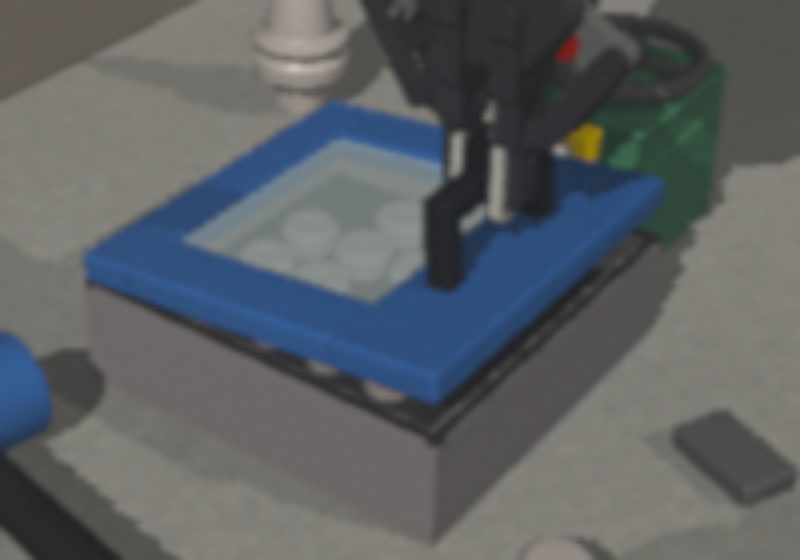

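The lid is open by a fitted slope of 0.094 rad, about 19 mm at the front edge. The pads are on the handle bar (470,190) and the collar (585,145) is still against the housing. I'll trim slightly, let it settle and recheck.

{"fn": "play_rows", "kwargs": {
  "moves": [0,-0.3,-0.8,0,0,0,0,0,0,0,0,0,0,0,0,0,0,0,0,0,0,0,0,0,0,0,0,0,0,0,0,0]
}}

```text
time_s: 17.52
eef_pos: [509.6, 19.0, 132.8]
tcp_rot: [2.218, -2.223, -0.0]
ft_force: [5.9, -2.6, -11.3]
finger_gap: 12.5
grip_force: 85.5
```

```bash
python3 - <<'E'
from h import *
s=read_state();print(s["eef_pos"],s["ft_force"],s["finger_gap"],s["time_s"])
f=grab_frame("side");P=pts(f)
H,S,V=cv2.split(cv2.cvtColor(f["color"],cv2.COLOR_RGB2HSV))
b=(H>100)&(H<130)&(S>120)&(P[...,2]>60)&(P[...,2]<120)&(P[...,0]>465)&(P[...,0]<685)&(P[...,1]>-90)&(P[...,1]<125)&(V>60)
Q=P[b];x,z=Q[:,0]-670,Q[:,2]
for _ in range(6):
    a=np.polyfit(x,z,1);r=abs(z-np.polyval(a,x));k=r<np.percentile(r,85);x,z=x[k],z[k]
print(a, 200*np.sin(np.arctan(-a[0])))
f0=np.load("s5.npy",allow_pickle=True).item()
yl=lambda f:np.argwhere((lambda h:(h[...,0]>20)&(h[...,0]<35)&(h[...,1]>150)&(h[...,2]>90))(cv2.cvtColor(f["color"],cv2.COLOR_RGB2HSV))[:260,320:400]).mean(0)
print(yl(f0),yl(f))
if 15<-200*a[0]<25: print(job_done())
E
```

```text
[509.62464478  19.04955612 132.84052883] [  5.88817096  -2.57981965 -11.27955163] 12.526454094883684 17.525
[-0.09781715 70.50193829] 19.470502384934242
[205.01818182  46.21818182] [204.66071429  46.01785714]
the job is handed in; nothing more can be done
None
```

The job is handed in: the wheel is wound to its stop with the collar against the housing, the lid is held by its handle with the front edge about 19.5 mm open, and I saw no tool moved, at 17.5 s of the 64 s allowed.

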